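Hold the sample chamber open with its lever

ROBOT

A 6-joint arm with a two-finger parallel gripper is mounted at the origin on the work surface. World frame = base frame: x ahead of the robot, y to its left, z up, the work surface at z = 0. Lengths are in mm, angles in rad, forces in N, time in s.
With the tool pointing down it reaches from about 425 to 950 mm from the base axis. Payload 3.5 kg.
Tool frame: the origin (TCP) lies midway between the tips of the shut fingers; the grasp point (between the pads) lies manip.pinch_z behind it (manip.pinch_z is the distance from the TCP to the grasp point, in mm); z points along the fingers, y is the line along which they close (so a half turn about z gives the same grasp; the last joint's range is limited). The gripper opens to 85 mm and grips with 20 to 120 N. Pads are 22 mm wide; open, the fingers measure 114 mm over their backs; the gripper's body (76 mm by 85 mm) begins 54 mm behind the grasp point. The pads swing forward as they close: fully open they stand 13 mm farther back than shut.
Start: joints at [1.123, 0.286, 1.577, -0, 1.279, -0.15], TCP at [198.02, 645.286, 231.325] pointing down, gripper open.
Joint ranges: [-2.77, 2.77], [-0.9, 2.22], [0.21, 2.48], [-1.53, 4.67], [0.24, 2.81], [-2.84, 2.84]. Speed limits (rad/s): [2.79, 2.79, 3.14, 3.14, 3.14, 3.14].

INTERFACE

Orientations are given as a unit quaternion [w, x, y, z].
In Python, from plant import manip, viewer gives the robot as it stands. The module is installed in compiled form; this text tells all that it offers.
- The arm moves only by the tool drive_tool, never from a script. Its argument "increments" is a list of rows, each a list of 7 numbers: the opening, from 0 (shut) to 1 (fully open), then the shift along the tool's x, y, z in units of 25 mm (1.0 is 25 mm), then the turn, a rotation vector about the tool's x, y, z in units of 8 degrees (1.0 is 8 degrees). A call has exactly 8 rows; each row shifts and turns the commanded pose from where the row before left it, along the tool's axes as they then stand; what a row does not reach is not made up. A row lasts 1/10 s, in which the tool goes at most 50 mm and 8.59 degrees, less where a joint would pass 70% of its speed; a pose out of reach is approached as far as the arm can. A call is refused whole if a number of a shift passes 1 or a number of a turn 1, either way. A call with a gripper value outside its range is refused whole. The fingers move at their own pace and stop on an object; "force" is the grip in N (left out, the last holds). Time passes only in rows, so rows that do not move let the fingers close, or fill a call up. It gives the time, the measured TCP pose, the force, the opening and the grip force at its end, in the units of the state.
- manip.state(): the state, without advancing time (a new reading comes with each control period).
- viewer.capture(name): name is "side" or "top" or "wrist"; returns a dict with "color" (384x512x3 uint8, blue, green, red), "K" (3x3 intrinsics, pixels), "dist" ([k1, k2, p1, p2, k3] as OpenCV has them; the pictures are not rectified), "camera_from_world" (4x4, takes a point from world to camera coordinates); the wrist camera has in their place "T_tool_cam" (4x4, takes a point from camera to tool coordinates, whose origin is the TCP and whose axes are the flange's). Camera axes: x right, y up, looking along -z (the intrinsics and any distortion apply to the point x, -y, -z); pixel columns grow to the right and rows downward; lengths in mm; the calibration is good to about 2 mm. A picture is of the moment at which its call begins: read the wrist's pose just before it. There is no depth.
- manip.close_job(): hands the job in; it is judged then, once.
The state is a dict: "clock": time; "joints": joint angles; "joint_vel": joint speeds; "joint_efforts": joint torques, N m; "tcp_pos": TCP position; "tcp_rot": TCP orientation; "force": force on the tool from outside, world axes, zero at the start; "wrist_torque": the same for the moment, N m; "opening": finger opening in mm; "grip_force": force on a finger pad.
Only numpy, scipy, OpenCV 4.12 (cv2) and the standard library are available. Lean on these libraries where they do the work, as an engineer would, in place of code of your own. Each camera call takes 0.05 s, during which the arm holds its last target. There are 200 camera calls.

TASK

Open the sample chamber on the black breadboard for me: with a fingertip push the upright tab of the lock slide all the way in, so that its block no longer stands under the lever, then press the paddle at the lever's long end down onto the rubber bumper so that the short end raises the heavy lid. Finish while still pressing the paddle down, holding the lid up. Don't touch the lid itself, don't lift the lever out of its cradle, and leave the bottle, the slide box and the lens mount where they stand.

Things in the scene. Friction and masses are not known exactly. Their poses are not given: they have to be found in the camera images.
- board: black optical breadboard on feet, fixed, 300 (x) x 460 (y) mm, top 32 mm above the work surface. Origin: centre of its underside, on the work surface. x: the way the lock slide is pushed in (away from the robot); y: along the lever, from long end to chamber; z up. White chamber 130 x 84 mm, 58 tall, centre at x 20, y 148 mm. Lever cradle 45 x 36 mm at x 20, y 10, top 105 mm above the work surface
- bumper (a point): top centre of the rubber bumper under the paddle: 28 mm across, 13 mm tall, fixed on the board; its top is 45 mm above the work surface
- paddle (a point): top centre of the paddle at the lever's long end, an aluminium plate 44 (board x) x 50 (board y) x 12 mm. At rest about 146 mm above the work surface, sloping 14 degrees, outer end higher; on the bumper about 60 mm up, sloping 13 degrees the other way. Pressing takes 4 to 8 N all the way, rising sharply at the bumper; let go, it rises again under the lid's weight
- lever: loose aluminium lever bar, 20 mm wide, 12 mm thick, resting by its steel cross pin in the open-topped notches of the cradle. Origin: centre of the pin, 97 mm above the work surface; axes parallel to the board's at rest. It reaches 180 mm towards -y to the paddle's centre and 80 mm towards +y to a grey roller, 24 mm across, under the lid's edge
- lock (a joint): travel of the lock slide along the board's x in m: 0 to 0.010 at the start (its block stands under the lever and stops it going down), 0.045 fully in at its end stop (lever free). It slides with about 2 N of friction and stays where it is left
- lock_tab (a point): centre of the pushing face of the lock slide's upright tab (it looks to -x of the board, to the robot). Tab: steel plate 40 mm wide (y), 6 thick, from 48 to 84 mm above the work surface; this point is 66 mm up. A flat bar leads from it to the block under the lever: 24 x 20 mm, centred 106 mm farther in +x, top 108 mm above the work surface
- lid (a joint): angle of the lid in rad: 0 shut, about 0.36 with the paddle on the bumper; hinged along the chamber's far side (+y of the board)
- lid_edge (a point): middle of the top of the lid's free edge, the one over the lever's roller. The lid is a heavy dark steel plate, 150 (x) x 113 (y) x 16 mm, 1.8 to 2.9 kg, with a bar handle on top; its hinge is 113 mm farther in +y of the board. Shut, its underside lies 90 mm above the work surface
- dropper: white dropper bottle, 27 mm across, 66 mm tall, standing loose on the board; origin at the centre of its base
- slide_box: grey slide box 34 x 50 x 24 mm, loose on the board; origin at the centre of its underside
- lens_mount: small lens in a black ring on a post and a round foot, 34 mm across, 60 mm tall, loose on the board; origin at the centre of its underside

How it is judged:
By the outcome, as a careful person would: the job done as asked, in the order asked, and still so for the second after the job is handed in, while the arm keeps its last pose, push and grip.
It also fails if it takes over 38 s, if anything falls off the work surface, if the arm or the gripper's body presses on something with over 40 N, if the wrist force passes 120 N, or if a joint passes its speed limit or range.

## Working session

There is one attempt and no reset: what is moved stays moved. The work goes in short steps, Python scripts to look and compute and a tool call to move; the robot and the scene stay as the last step left them, time stands still between calls to the robot, and variables do not carry over. Pictures are saved under pics/ and viewed, at most 10 in all, crops included, and the job is handed in when it is done.

Besides the shell and the picture viewer there is one more tool, called after "Request:" in YAML: its name, and indented under it one key for each argument. drive_tool: Moves the arm, as the interface text tells. Its arguments: {"type":"object","properties":{"increments":{"type":"array","items":{"type":"array","items":{"type":"number"}}},"force":{"type":"number"}},"required":["increments"]}

```bash
mkdir -p pics; python3 - <<'E'
from plant import manip, viewer
import cv2
print(manip.state(), manip.pinch_z)
for n in("side","top"):
    c=viewer.capture(n); cv2.imwrite(f"pics/{n}0.png",c["color"]); print(n,c["K"],c["dist"],c["camera_from_world"])
E
```

```text
{'clock': 0.0, 'joints': array([ 1.12300487e+00,  2.87217825e-01,  1.57819108e+00,  8.63153861e-06,
        1.27861511e+00, -1.49991248e-01]), 'joint_vel': array([ 0.00098671,  0.00066126,  0.00020413, -0.00055299,  0.00121398,
        0.00042854]), 'joint_efforts': array([-1.10425332e-03, -4.05974042e+01, -2.92631990e+01, -1.71241122e-04,
        5.70982753e-03, -7.96988246e-06]), 'tcp_pos': array([197.72914399, 644.69239744, 229.90478863]), 'tcp_rot': array([-3.61918834e-04,  1.48351624e-01,  9.88933930e-01, -1.16056595e-03]), 'force': array([ 0.49071867, -0.22522675, -0.2307689 ]), 'wrist_torque': array([0.01032299, 0.02487424, 0.01449887]), 'grip_force': 0.0, 'opening': 85.75725637477899} 18.700000000000003
side [[443.35183005   0.         252.95925729]
 [  0.         443.35183005 196.13065274]
 [  0.           0.           1.        ]] [-0.00048626  0.          0.          0.          0.        ] [[ 8.96704937e-01 -4.42554311e-01  8.12025135e-03 -4.88576180e+02]
 [ 2.99707959e-01  6.20564971e-01  7.24620077e-01 -3.65976456e+02]
 [-3.25722883e-01 -6.47336696e-01  6.89100722e-01 -6.29297625e+02]
 [ 0.00000000e+00  0.00000000e+00  0.00000000e+00  1.00000000e+00]]
top [[371.32252916   0.         257.83276726]
 [  0.         371.32252916 185.97000955]
 [  0.           0.           1.        ]] [-0.04487051  0.          0.          0.          0.        ] [[-1.46006565e-02 -9.99494876e-01 -2.82278956e-02  1.60445971e+02]
 [ 9.91986619e-01 -1.80226837e-02  1.25050915e-01 -6.51365725e+02]
 [-1.25496491e-01 -2.61758693e-02  9.91748685e-01 -6.92954553e+02]
 [ 0.00000000e+00  0.00000000e+00  0.00000000e+00  1.00000000e+00]]
```

View pics/side0.png

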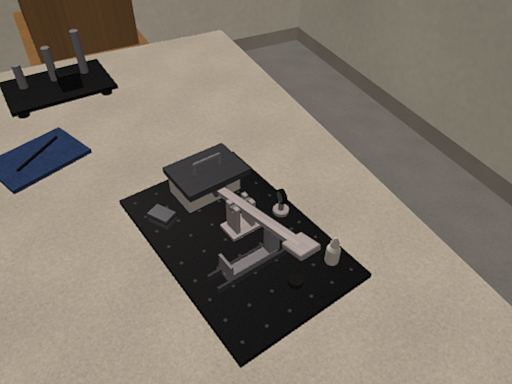

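View pics/top0.png

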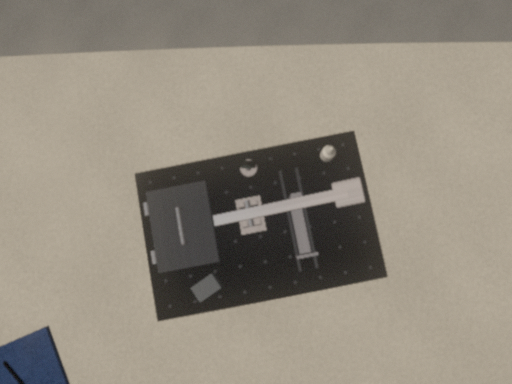

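The side view shows the board's left corner at (121,203), its near corner at (242,364) and its right corner at (370,274). In the top view the corners are at about (135,173), (353,131), (386,276) and (159,320). The tab is near (307,255) and the paddle near (348,193). I'll enlarge both.

```bash
python3 - <<'E'
import cv2
a=cv2.imread("pics/top0.png")[120:325,125:395]; cv2.imwrite("pics/t1.png",cv2.resize(cv2.convertScaleAbs(a,alpha=1.8,beta=10),None,fx=2.9,fy=2.9,interpolation=cv2.INTER_CUBIC))
a=cv2.imread("pics/side0.png")[180:370,115:375]; cv2.imwrite("pics/s1.png",cv2.resize(cv2.convertScaleAbs(a,alpha=1.8,beta=10),None,fx=3,fy=3,interpolation=cv2.INTER_CUBIC))
E
```

```text
(no output)
```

View pics/t1.png

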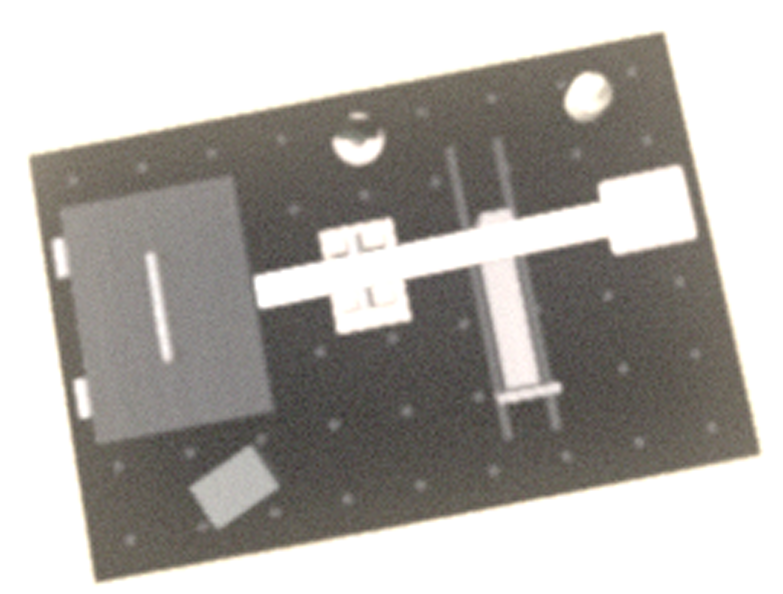

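View pics/s1.png

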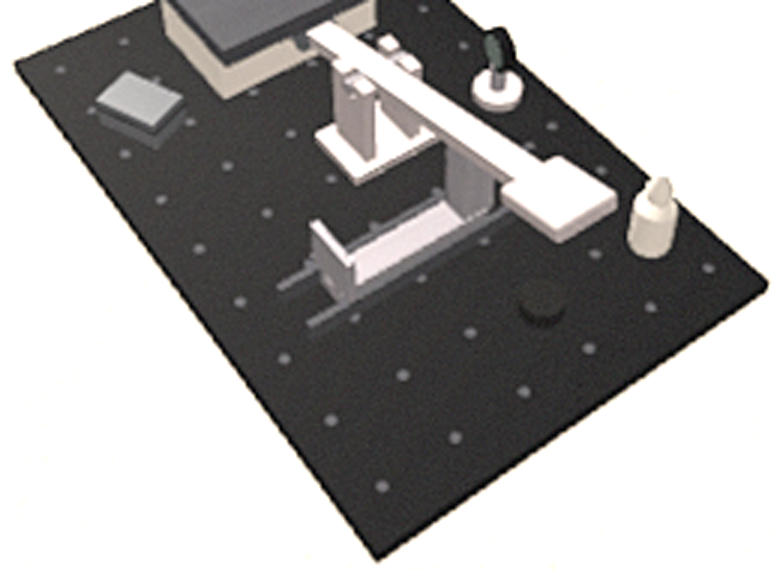

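The crops give the four board corners in the top view and three in the side view. The tab's top edge runs (500,393)–(562,385) in the top crop and (312,222)–(355,270) in the side crop. The bumper top is at about (543,292) in the side crop.

```bash
cat >h.py <<'E'
import numpy as np, cv2
from scipy.optimize import least_squares
from scipy.spatial.transform import Rotation as R
from plant import manip, viewer
C={n:viewer.capture(n) for n in("side","top")}
F=np.diag([1.,-1,-1])
def proj(n,P):
    c=C[n];T=c["camera_from_world"];p=(np.atleast_2d(P)@T[:3,:3].T+T[:3,3])@F
    return cv2.projectPoints(p,np.zeros(3),np.zeros(3),c["K"],np.array(c["dist"]))[0][:,0]
def tri(obs,x0=(600,0,80),z=None):
    f=lambda q:np.concatenate([(proj(n,np.r_[q[:2],z if z is not None else q[2]])-uv).ravel() for n,uv in obs])
    s=least_squares(f,x0 if z is None else x0[:2]); return s.x,s.fun
T=lambda u,v:np.array([u/2.9+125-.33,v/2.9+120-.33])
S=lambda u,v:np.array([u/3+115-.33,v/3+180-.33])
E
python3 - <<'E'
from h import *
np.set_printoptions(precision=1,suppress=True)
L=np.array([[150,230,32],[150,-230,32],[-150,-230,32],[-150,230,32]])
t=np.array([T(31,156),T(664,33),T(759,453),T(97,580)]);s=np.array([S(15,64),S(377,560),S(768,285)])
W=lambda q,P:np.atleast_2d(P)@R.from_euler('z',q[2]).as_matrix().T+[q[0],q[1],0]
f=lambda q:np.r_[(proj("top",W(q,L))-t).ravel(),(proj("side",W(q,L[[3,2,1]]))-s).ravel()]
r=least_squares(f,[650,50,.15],x_scale=[100,100,.1]);q=r.x;print(repr(q),r.fun);np.save("q.npy",q)
inv=lambda p:(np.asarray(p)-[q[0],q[1],0])@R.from_euler('z',q[2]).as_matrix()
# tab top edge near-side midpoints
for z,o in((84,[("top",T(531,393))]),(84,[("side",S(333,246))]),(45,[("side",S(543,292))])):
    x,_=tri(o,z=z);print(z,x,inv(np.r_[x,z]))
x,e=tri([("top",T(531,391)),("side",S(333,246))]);print("tab",x,e,inv(x))
x,e=tri([("top",T(648,209)),("side",S(559,194))],(600,-100,140));print("paddle",x,e,inv(x))
for z,uv in((98,(588,96)),(92,(358,138)),(56,(234,487))):
    x,_=tri([("top",T(*uv))],z=z);print("obst",x,inv(np.r_[x,z]))
E
```

```text
array([579.6, 150.1,   0.2]) [-0.8 -0.9  1.4 -1.1  2.2  1.3 -0.9  1.6 -1.2 -1.4 -0.3 -1.1  1.6 -1. ]
84 [519.7  59.3] [-74.7 -79.1  84. ]
84 [518.5  56.2] [-76.4 -81.9  84. ]
45 [629.4  -2.4] [  22.7 -158.8   45. ]
tab [520.2  59.1  79.8] [-0.1  0.3  0.3 -0. ] [-74.2 -79.4  79.8]
paddle [628.8  -6.8 140.9] [-0.  0.  0. -0.] [  21.4 -163.   140.9]
obst [706.5  18.8] [ 102.3 -151.3   98. ]
obst [683.2 166.1] [104.8  -2.2  92. ]
obst [459.7 251.9] [-100.5  120.9   56. ]
```

```bash
cat >m.py <<'E'
import sys,numpy as np
from scipy.spatial.transform import Rotation as R
from plant import manip
np.set_printoptions(precision=3,suppress=True)
q=np.load("q.npy");B=R.from_euler('z',q[2])
s=manip.state();w=s["tcp_rot"];Rt=R.from_quat(w,scalar_first=True)
goal=B*R.from_matrix(np.diag([-1.,1,-1]))   # tool x=-bx, y=by, z down
p=B.inv().apply(s["tcp_pos"]-[q[0],q[1],0])
print("t",s["clock"],"yaw",q[2],"board pos",p,"F",B.inv().apply(s["force"]),"open",s["opening"])
print("turn units",(Rt.inv()*goal).as_rotvec(degrees=True)/8,"j",s["joints"])
if len(sys.argv)>3:
    d=np.array(list(map(float,sys.argv[1:4])))-p
    print("shift: cur tool",Rt.inv().apply(B.apply(d))/25,"goal tool",goal.inv().apply(B.apply(d))/25)
E
python3 m.py -125 -80 200
```

```text
t 0.2 yaw 0.1734795158196348 board pos [-290.601  553.262  230.409] F [1.13  0.389 0.258] open 85.95035000023212
turn units [-0.011 -0.004 -3.375] j [ 1.123  0.287  1.578 -0.     1.279 -0.15 ]
shift: cur tool [-17.403 -19.56    1.243] goal tool [ -6.624 -25.33    1.216]
```

Request:
drive_tool:
  increments:
    - [0,0,0,0,0,0,-0.84]
    - [0,0,0,0,0,0,-0.84]
    - [0,0,0,0,0,0,-0.84]
    - [0,0,0,0,0,0,-0.85]
    - [0,-0.26,-1,0,0,0,0]
    - [0,-0.26,-1,0,0,0,0]
    - [0,-0.26,-1,0,0,0,0]
    - [0,-0.26,-1,0,0,0,0]
  force: 30

```text
clock: 1.0
tcp_pos: [241.0, 550.2, 231.0]
tcp_rot: [-0.0, -0.086, 0.996, -0.0]
force: [0.1, 0.0, 0.3]
opening: 0.1
grip_force: 0.0
```

Request:
drive_tool:
  increments:
    - [0,-0.26,-1,0,0,0,0]
    - [0,-0.26,-1,0,0,0,0]
    - [0,-0.26,-1,0,0,0,0]
    - [0,-0.26,-1,0,0,0,0]
    - [0,-0.26,-1,0,0,0,0]
    - [0,-0.26,-1,0,0,0,0]
    - [0,-0.26,-1,0,0,0,0]
    - [0,-0.26,-1,0,0,0,0]

```text
clock: 1.8
tcp_pos: [326.6, 362.1, 231.2]
tcp_rot: [-0.0, -0.086, 0.996, -0.0]
force: [0.0, 0.2, 0.5]
opening: -0.2
grip_force: 0.0
```

Request:
drive_tool:
  increments:
    - [0,-0.26,-1,0,0,0,0]
    - [0,-0.26,-1,0,0,0,0]
    - [0,-0.26,-1,0,0,0,0]
    - [0,-0.26,-1,0,0,0,0]
    - [0,-0.26,-1,0,0,0,0]
    - [0,-0.26,-1,0,0,0,0]
    - [0,-0.26,-1,0,0,0,0]
    - [0,-0.26,-1,0,0,0,0]

```text
clock: 2.6
tcp_pos: [412.2, 174.1, 231.2]
tcp_rot: [0.0, -0.086, 0.996, 0.0]
force: [0.6, -0.4, 0.1]
opening: 0.4
grip_force: 0.0
```

```bash
python3 m.py -120 -80 62
```

```text
t 2.6 yaw 0.1734795158196348 board pos [-160.788   52.492  231.248] F [ 0.544 -0.487  0.137] open 0.35322529389304397
turn units [ 0.     0.    -0.005] j [ 0.172 -0.238  2.111  0.     1.268 -1.571]
shift: cur tool [-1.635 -5.299  6.77 ] goal tool [-1.632 -5.3    6.77 ]
```

Request:
drive_tool:
  increments:
    - [0,-0.2,-0.66,0.25,0,0,0]
    - [0,-0.2,-0.66,0.25,0,0,0]
    - [0,-0.2,-0.66,0.25,0,0,0]
    - [0,-0.2,-0.66,0.25,0,0,0]
    - [0,-0.2,-0.66,0.25,0,0,0]
    - [0,-0.2,-0.66,0.25,0,0,0]
    - [0,-0.2,-0.67,0.25,0,0,0]
    - [0,-0.2,-0.67,0.25,0,0,0]

```text
clock: 3.4
tcp_pos: [474.3, 50.8, 181.0]
tcp_rot: [-0.0, -0.086, 0.996, 0.0]
force: [0.5, -0.1, 0.5]
opening: -0.1
grip_force: 0.0
```

Request:
drive_tool:
  increments:
    - [0,0,0,0.6,0,0,0]
    - [0,0,0,0.6,0,0,0]
    - [0,0,0,0.6,0,0,0]
    - [0,0,0,0.6,0,0,0]
    - [0,0,0,0.6,0,0,0]
    - [0,0,0,0.6,0,0,0]
    - [0,0,0,0.6,0,0,0]
    - [0,0,0,0.5,0,0,0]

```text
clock: 4.2
tcp_pos: [473.9, 51.5, 62.9]
tcp_rot: [-0.0, -0.086, 0.996, 0.0]
force: [-0.2, 0.4, -1.3]
opening: 0.0
grip_force: 0.0
```

```bash
python3 m.py -120 -80 62; python3 - <<'E'
from h import *
a=C["side"]["color"][200:330,180:360];b=C["top"]["color"][150:310,250:390]
f=lambda a:cv2.resize(cv2.convertScaleAbs(a,alpha=1.8,beta=10),(400,300),interpolation=cv2.INTER_CUBIC)
cv2.imwrite("pics/p2.png",np.hstack([f(a),f(b)]))
E
```

```text
t 4.2 yaw 0.1734795158196348 board pos [-121.196  -78.922   62.917] F [-0.146  0.451 -1.312] open 0.014079653083737821
turn units [ 0.001 -0.005 -0.005] j [-0.105  0.065  2.172 -0.     0.905 -1.849]
shift: cur tool [-0.048 -0.043  0.037] goal tool [-0.048 -0.043  0.037]
```

View pics/p2.png

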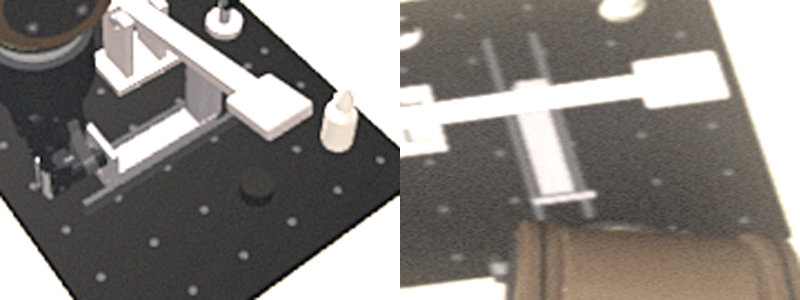

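The left half shows the shut fingers at about (70,165), just in front of the tab at (105,155), and lined up with it. I'll push now.

Request:
drive_tool:
  increments:
    - [0,-0.2,0,0,0,0,0]
    - [0,-0.2,0,0,0,0,0]
    - [0,-0.2,0,0,0,0,0]
    - [0,-0.2,0,0,0,0,0]
    - [0,-0.2,0,0,0,0,0]
    - [0,-0.2,0,0,0,0,0]
    - [0,-0.2,0,0,0,0,0]
    - [0,-0.2,0,0,0,0,0]

```text
clock: 5.1
tcp_pos: [513.4, 58.3, 63.7]
tcp_rot: [-0.001, -0.086, 0.996, 0.0]
force: [-2.1, -0.3, 1.6]
opening: -0.1
grip_force: 1.2
```

Request:
drive_tool:
  increments:
    - [0,-0.1,0,0,0,0,0]
    - [0,-0.1,0,0,0,0,0]
    - [0,-0.1,0,0,0,0,0]
    - [0,-0.1,0,0,0,0,0]
    - [0,-0.1,0,0,0,0,0]
    - [0,-0.1,0,0,0,0,0]
    - [0,-0.1,0,0,0,0,0]
    - [0,-0.1,0,0,0,0,0]

```text
clock: 5.9
tcp_pos: [533.4, 61.9, 63.7]
tcp_rot: [-0.0, -0.086, 0.996, 0.0]
force: [-2.2, -0.0, 0.4]
opening: -0.0
grip_force: 1.1
```

```bash
python3 m.py -60 -80 62
```

```text
t 5.9 yaw 0.1734795158196348 board pos [-60.793 -78.934  63.702] F [-2.193  0.368  0.439] open -0.029677687137004624
turn units [ 0.002 -0.002 -0.005] j [-0.074  0.19   2.029  0.     0.922 -1.817]
shift: cur tool [-0.032 -0.043  0.068] goal tool [-0.032 -0.043  0.068]
```

Sliding at 2.2 N of friction; I'll keep going to the end stop.

Request:
drive_tool:
  increments:
    - [0,-0.08,0,0,0,0,0]
    - [0,-0.08,0,0,0,0,0]
    - [0,-0.08,0,0,0,0,0]
    - [0,-0.08,0,0,0,0,0]
    - [0,-0.06,0,0,0,0,0]
    - [0,-0.06,0,0,0,0,0]
    - [0,0,0,0,0,0,0]
    - [0,0,0,0,0,0,0]

```text
clock: 6.7
tcp_pos: [542.1, 63.4, 63.7]
tcp_rot: [-0.003, -0.087, 0.996, -0.0]
force: [-8.2, -0.3, 5.2]
opening: 0.0
grip_force: 4.3
```

Request:
drive_tool:
  increments:
    - [0,-0.04,0,0,0,0,0]
    - [0,-0.04,0,0,0,0,0]
    - [0,-0.04,0,0,0,0,0]
    - [0,0,0,0,0,0,0]
    - [0,0,0,0,0,0,0]
    - [0,0,0,0,0,0,0]
    - [0,0,0,0,0,0,0]
    - [0,0,0,0,0,0,0]

```text
clock: 7.5
tcp_pos: [542.1, 63.4, 63.7]
tcp_rot: [-0.008, -0.087, 0.996, -0.0]
force: [-18.5, -2.1, 12.4]
opening: -0.1
grip_force: 9.1
```

```bash
python3 m.py -120 -80 62
```

```text
t 7.5 yaw 0.1734795158196348 board pos [-51.903 -78.901  63.689] F [-18.618   1.108  12.411] open -0.07092328265047433
turn units [ 0.005 -0.108  0.005] j [-0.068  0.215  1.999 -0.004  0.942 -1.811]
shift: cur tool [ 2.723 -0.042  0.109] goal tool [ 2.724 -0.044  0.068]
```

The slide is at its end stop: 18 N and no motion. Backing off and going up.

Request:
drive_tool:
  increments:
    - [0,0.4,0,0,0,0,0]
    - [0,0.8,0,0,0,0,0]
    - [0,0.8,0,0,0,0,0]
    - [0,0,0,-0.8,0,0,0]
    - [0,0,0,-1,0,0,0]
    - [0,0,0,-1,0,0,0]
    - [0,0,0,-1,0,0,0]
    - [0,0,0,-1,0,0,0]

```text
clock: 8.3
tcp_pos: [499.0, 55.2, 185.7]
tcp_rot: [0.002, -0.086, 0.996, -0.0]
force: [0.1, -1.5, -0.5]
opening: -0.1
grip_force: 0.0
```

```bash
python3 m.py 21 -167 175; python3 - <<'E'
from h import *
a=C["side"]["color"][200:330,180:360];b=C["top"]["color"][150:310,250:390]
f=lambda a:cv2.resize(cv2.convertScaleAbs(a,alpha=1.8,beta=10),(400,300),interpolation=cv2.INTER_CUBIC)
cv2.imwrite("pics/p3.png",np.hstack([f(a),f(b)]))
E
```

```text
t 8.3 yaw 0.1734795158196348 board pos [-95.792 -79.519 185.652] F [-0.208 -1.49  -0.462] open -0.09213624844154489
turn units [-0.009  0.03  -0.007] j [-0.092 -0.058  2.04  -0.     1.155 -1.835]
shift: cur tool [-4.673 -3.494  0.45 ] goal tool [-4.672 -3.499  0.426]
```

View pics/p3.png

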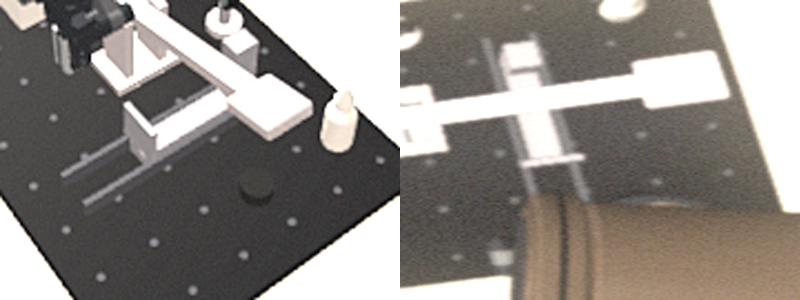

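The block now stands clear beyond the lever: it's at (240,50) in the left half, and (520,55) in the right half. Moving over the paddle.

Request:
drive_tool:
  increments:
    - [0,-0.6,-0.5,0,0,0,0]
    - [0,-0.6,-0.5,0,0,0,0]
    - [0,-0.6,-0.5,0,0,0,0]
    - [0,-0.6,-0.5,0,0,0,0]
    - [0,-0.6,-0.5,0,0,0,0]
    - [0,-0.6,-0.5,0,0,0,0]
    - [0,-0.6,-0.5,0,0,0,0]
    - [0,-0.47,0,0,0,0,0]

```text
clock: 9.2
tcp_pos: [628.9, -11.9, 182.6]
tcp_rot: [0.0, -0.085, 0.996, -0.0]
force: [-0.2, -0.3, 0.5]
opening: -0.1
grip_force: 0.0
```

Request:
drive_tool:
  increments:
    - [0,0,0,0.2,0,0,0]
    - [0,0,0,0.2,0,0,0]
    - [0,0,0,0.2,0,0,0]
    - [0,0,0,0.2,0,0,0]
    - [0,0,0,0.2,0,0,0]
    - [0,0,0,0.1,0,0,0]
    - [0,0,0,0.1,0,0,0]
    - [0,0,0,0,0,0,0]

```text
clock: 10.0
tcp_pos: [627.7, -10.6, 153.5]
tcp_rot: [-0.0, -0.086, 0.996, 0.0]
force: [0.3, -0.0, 0.0]
opening: 0.1
grip_force: 0.0
```

```bash
python3 m.py 21 -167 60; python3 - <<'E'
from h import *
a=C["side"]["color"][200:330,180:360];b=C["top"]["color"][150:310,250:390]
f=lambda a:cv2.resize(cv2.convertScaleAbs(a,alpha=1.8,beta=10),(400,300),interpolation=cv2.INTER_CUBIC)
cv2.imwrite("pics/p4.png",np.hstack([f(a),f(b)]))
E
```

```text
t 10.0 yaw 0.1734795158196348 board pos [  19.643 -166.569  153.472] F [ 0.303 -0.066  0.02 ] open 0.07751864813178949
turn units [ 0.001 -0.003 -0.006] j [-0.178  0.257  1.761 -0.     1.124 -1.922]
shift: cur tool [-0.056 -0.018  3.739] goal tool [-0.054 -0.017  3.739]
```

View pics/p4.png

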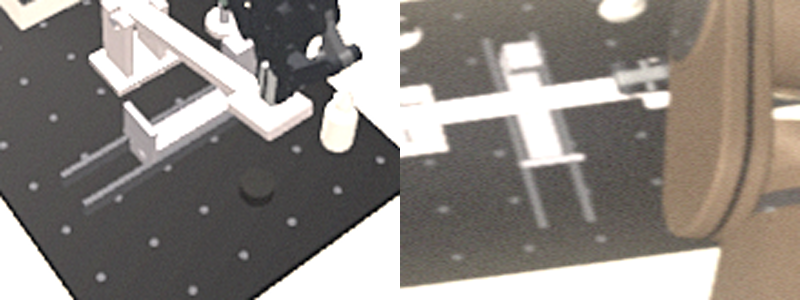

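The fingertips, at (265,97) in the left half, are just above the middle of the paddle. Pressing down steadily.

Request:
drive_tool:
  increments:
    - [0,0,0,0.1,0,0,0]
    - [0,0,0,0.1,0,0,0]
    - [0,0,0,0.1,0,0,0]
    - [0,0,0,0.15,0,0,0]
    - [0,0,0,0.15,0,0,0]
    - [0,0,0,0.2,0,0,0]
    - [0,0,0,0.2,0,0,0]
    - [0,0,0,0.2,0,0,0]

```text
clock: 10.9
tcp_pos: [628.4, -10.9, 123.8]
tcp_rot: [0.001, -0.086, 0.996, -0.0]
force: [0.9, -2.5, 4.2]
opening: 0.3
grip_force: 2.2
```

Request:
drive_tool:
  increments:
    - [0,0,0,0.2,0,0,0]
    - [0,0,0,0.2,0,0,0]
    - [0,0,0,0.2,0,0,0]
    - [0,0,0,0.2,0,0,0]
    - [0,0,0,0.2,0,0,0]
    - [0,0,0,0.2,0,0,0]
    - [0,0,0,0.2,0,0,0]
    - [0,0,0,0.2,0,0,0]

```text
clock: 11.7
tcp_pos: [627.9, -10.5, 83.4]
tcp_rot: [0.0, -0.086, 0.996, 0.0]
force: [0.3, -2.8, 4.8]
opening: -0.3
grip_force: 2.6
```

```bash
python3 m.py 21 -167 60
```

```text
t 11.7 yaw 0.1734795158196348 board pos [  19.875 -166.497   83.445] F [-0.213 -2.793  4.841] open -0.2943448500794851
turn units [ 0.003  0.001 -0.008] j [-0.178  0.341  1.797  0.001  1.003 -1.922]
shift: cur tool [-0.045 -0.021  0.938] goal tool [-0.045 -0.02   0.938]
```

Request:
drive_tool:
  increments:
    - [0,0,0,0.2,0,0,0]
    - [0,0,0,0.2,0,0,0]
    - [0,0,0,0.2,0,0,0]
    - [0,0,0,0.15,0,0,0]
    - [0,0,0,0.1,0,0,0]
    - [0,0,0,0.08,0,0,0]
    - [0,0,0,0,0,0,0]
    - [0,0,0,0,0,0,0]

```text
clock: 12.5
tcp_pos: [627.2, -8.7, 60.5]
tcp_rot: [-0.001, -0.086, 0.996, 0.002]
force: [-1.5, 1.7, 7.5]
opening: 0.0
grip_force: 3.2
```

Request:
drive_tool:
  increments:
    - [0,0,0,0.04,0,0,0]
    - [0,0,0,0.04,0,0,0]
    - [0,0,0,0.04,0,0,0]
    - [0,0,0,0.04,0,0,0]
    - [0,0,0,0,0,0,0]
    - [0,0,0,0,0,0,0]
    - [0,0,0,0,0,0,0]
    - [0,0,0,0,0,0,0]

```text
clock: 13.3
tcp_pos: [627.5, -8.6, 59.9]
tcp_rot: [-0.001, -0.086, 0.996, 0.002]
force: [-8.4, 3.0, 20.9]
opening: 0.1
grip_force: 9.6
```

```bash
python3 m.py 21 -167 60; python3 - <<'E'
from h import *
a=C["side"]["color"][130:340,120:380]
cv2.imwrite("pics/p5.png",cv2.resize(cv2.convertScaleAbs(a,alpha=1.8,beta=10),None,fx=2.8,fy=2.8,interpolation=cv2.INTER_CUBIC))
E
```

```text
t 13.3 yaw 0.1734795158196348 board pos [  19.769 -164.57    59.876] F [-7.761  4.392 20.94 ] open 0.05903351112242884
turn units [ 0.03  -0.017 -0.006] j [-0.176  0.374  1.804  0.004  0.967 -1.922]
shift: cur tool [-0.049 -0.097 -0.005] goal tool [-0.049 -0.097 -0.005]
```

View pics/p5.png

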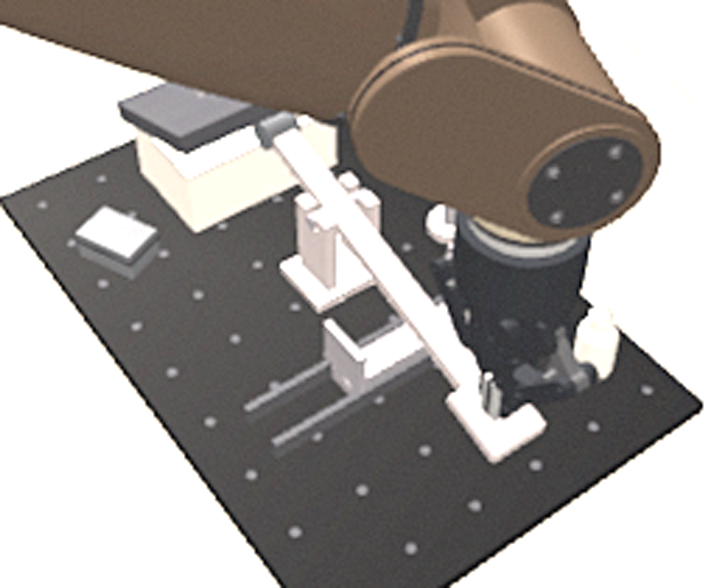

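The paddle is down on the bumper at about (495,425) with 21 N and the TCP at z = 60 mm. The roller end at (278,130) holds the lid up, the lever sits in its cradle, and the loose items stand where they were.

```bash
python3 -c "
from plant import manip
s=manip.state();print(s['tcp_pos'],s['force'],abs(s['joint_vel']).max());print(manip.close_job())"
```

```text
[627.51284688  -8.57848477  59.90581739] [-8.49266987  2.42949368 21.26002252] 0.0022669644541683564
the job is handed in; nothing more can be done
None
```

I pushed the lock slide in to its end stop, then pressed the paddle onto the bumper so the lid is up, and handed the job in at about 13 s with the arm still pressing at about 21 N.

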